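# Unstack the deburred parts into their trays

### The arm

A 6-joint arm with a two-finger parallel gripper is mounted at the origin on the work surface. World frame = base frame: x ahead of the robot, y to its left, z up, the work surface at z = 0. Lengths are in m, angles in rad, forces in N, time in s.
With the tool pointing down it reaches from about 0.375 to 0.9 m from the base axis. Payload 3.1 kg.
Tool frame: the origin (TCP) lies on the front face of the gripper's body, between the roots of the fingers; the fingertips stand 73 mm ahead of it and the grasp point (between the pads) lies 54 mm ahead of it (manip.tips_ahead is the distance from the TCP to the fingertips, in m); z points along the fingers, y is the line along which they close (so a half turn about z gives the same grasp; the last joint's range is limited). The gripper opens to 85 mm and grips with 20 to 120 N. Pads are 22 mm wide; open, the fingers measure 114 mm over their backs; the gripper's body (76 mm by 85 mm) begins 54 mm behind the grasp point. The pads swing forward as they close: fully open they stand 13 mm farther back than shut.
Start: joints at [-1.472, 0.527, 1.433, -0, 1.181, -0.178], TCP at [0.171, -0.601, 0.304] pointing down, gripper open.
Joint ranges: [-3.08, 3.08], [-0.75, 2.2], [0.22, 2.44], [-1.43, 4.57], [0, 2.65], [-2.85, 2.85]. Speed limits (rad/s): [2.79, 2.79, 3.14, 3.14, 3.14, 3.14].

### API

Orientations are given as a unit quaternion [x, y, z, w].
In Python, from station import sense, eyes, workorder, manip gives the robot as it stands.
- The arm moves only by the shell command python3 -m inch 'ROWS' [OPENING] [FORCE]. ROWS is JSON, a list of rows, each an object of numbers: "dx", "dy", "dz": the shift along the tool's x, y, z in cm; "wx", "wy", "wz": the turn, a rotation vector about the tool's x, y, z in degrees. In form: [{"dx": .., "dy": .., "dz": .., "wx": .., "wy": .., "wz": ..}, ...]. A call has 1 to 10 rows; each row shifts and turns the commanded pose from where the row before left it, along the tool's axes as they then stand; what a row does not reach is not made up. A row lasts 1/8 s, in which the tool goes at most 62.5 mm and 10.7 degrees, less where a joint would pass 70% of its speed; a pose out of reach is approached as far as the arm can. A call with a gripper value outside its range is refused whole. OPENING is the opening, from 0 (shut) to 1 (fully open), set as the call begins (- or left out, the last holds). The fingers move at their own pace and stop on an object; FORCE is the grip in N (left out, the last holds). Time passes only in rows, so rows that do not move let the fingers close. It gives the time, the measured TCP pose, the force, the opening and the grip force at its end, in the units of the state.
- sense(): the state, without advancing time (a new reading comes with each control period).
- eyes.snapshot(name): name is "scene" or "top" or "wrist"; returns the picture (420x560x3 uint8, red, green, blue); there is no depth.
- eyes.camera_params(name): a dict with "fx", "fy", "cx", "cy" (pixels), "D" ([k1, k2, p1, p2, k3] as OpenCV has them; the pictures are not rectified), "rvec" (rotation vector, rad) and "tvec" (3), from world to camera coordinates, as OpenCV has them. Camera axes: x right, y down, z forward; pixel columns grow to the right and rows downward; lengths in m; the calibration is good to about 2 mm. A picture is of the moment at which its call begins: read the wrist's pose just before it. camera_params takes no time and is no camera call; for the wrist camera it gives the pose at the moment of the call.
- workorder.sign_off(): hands the job in; it is judged then, once.
The state is a dict: "t": time; "q": joint angles; "qd": joint speeds; "tau": joint torques, N m; "tcp_pos": TCP position; "tool_rot": TCP orientation; "force": force on the tool from outside, world axes, zero at the start; "ft_torque": the same for the moment, N m; "finger_gap": opening from 0.0 (shut) to 1.0 (fully open); "gripper_force": force on a finger pad.
Only numpy, scipy, OpenCV 4.12 (cv2) and the standard library are available. Lean on these libraries where they do the work, as an engineer would, in place of code of your own. Each camera call takes 0.05 s, during which the arm holds its last target. There are 200 camera calls.

### The job

The deburred metal parts stand in a stack on the workshop bench. Take the stack apart from the top down and set each part, upright as it stood, fully inside the tray of its own outline (square, hexagonal, round, oblong), flat on the tray's floor with nothing on the rim. Leave the screwdriver and the jar where they are.

Things in the scene. Friction and masses are not known exactly. Their poses are not given: they have to be found in the camera images.
- square_mid (a point): Top of the stack: short square aluminium bar end, 22 x 22 mm, 32 mm high, standing upright, dark square mark on its top. The point is its centre, 16 mm above its underside; x and y are normal to its side faces, z up. About 60 g.
- hexagon_mid (a point): Second from the top: hexagonal steel spacer, 36 mm across flats (41.6 mm across corners), 32 mm high. The point is its centre, 16 mm above its underside; x is normal to one pair of flats (the others at 60 degree steps), z up. About 280 g.
- boss_mid (a point): Third from the top: round dark steel boss, 56 mm diameter, 32 mm high. The point is its centre, 16 mm above its underside; z up. About 210 g.
- oblong_mid (a point): Bottom of the stack, on the bench: oblong aluminium block, 62 mm along its x, 100 mm along its y, 32 mm high, four dark holes near its corners. The point is its centre, 16 mm above its underside; z up. About 530 g.
- square_tray_floor (a point): Small square tray for the square piece: inside 42 x 42 mm, x and y normal to its sides. Fixed on the bench. Sheet-metal tray, grey rim 5 mm wide and 7 mm high over the bench, black rubber floor 3 mm over the bench (so the rim stands 4 mm above the floor). The point is the centre of the floor's upper face; z up.
- hex_tray_floor (a point): Hexagonal tray for the hexagonal piece: inside 56 mm across flats, x normal to one pair of sides. Fixed on the bench. Sheet-metal tray, grey rim 5 mm wide and 7 mm high over the bench, black rubber floor 3 mm over the bench (so the rim stands 4 mm above the floor). The point is the centre of the floor's upper face; z up.
- round_tray_floor (a point): Round tray for the round piece: inside diameter 76 mm. Fixed on the bench. Sheet-metal tray, grey rim 5 mm wide and 7 mm high over the bench, black rubber floor 3 mm over the bench (so the rim stands 4 mm above the floor). The point is the centre of the floor's upper face; z up.
- oblong_tray_floor (a point): Large oblong tray for the oblong block: inside 82 mm along its x, 120 mm along its y; the block goes in with its long side along the tray's long side, either way round. Fixed on the bench. Sheet-metal tray, grey rim 5 mm wide and 7 mm high over the bench, black rubber floor 3 mm over the bench (so the rim stands 4 mm above the floor). The point is the centre of the floor's upper face; z up.
- screwdriver: Bystander: orange-handled screwdriver, 200 mm long, lying on the bench beyond the work, about along y, lower than 40 mm. Not to be disturbed. The origin is on the bench under it; x runs along it to the tip.
- jar_mid (a point): Bystander: small white jar with a steel cap, 52 mm diameter, 60 mm high, standing on the bench at the far side of the work. Not to be disturbed. The point is its centre, 30 mm above the bench.

How it is judged:
By the outcome, as a careful person would: the job done as asked, in the order asked, and still so for the second after the job is handed in, with the robot touching nothing.
It also fails if it takes over 112 s, if anything falls off the work surface, if the arm or the gripper's body presses on something with over 40 N, if the wrist force passes 120 N, or if a joint passes its speed limit or range.

## Working session

There is one attempt and no reset: what is moved stays moved. The work goes in short steps, Python scripts to look and compute and a shell command to move; the robot and the scene stay as the last step left them, time stands still between calls to the robot, and variables do not carry over. Pictures are saved under pics/ and viewed, at most 18 in all, crops included, and the job is handed in when it is done.

```bash
mkdir -p pics; ls; python3 - <<'E'
from station import sense, eyes, workorder, manip
import cv2
s=sense();print(s['t'],s['tcp_pos'],s['tool_rot'],s['finger_gap'])
for n in("top","scene"):
    im=eyes.snapshot(n);cv2.imwrite(f'pics/{n}0.png',im[:,:,::-1]);print(n,eyes.camera_params(n))
E
```

```text
pics
0.0 [ 0.17139597 -0.60046147  0.30291991] [ 9.90366372e-01  1.38467555e-01  4.86935065e-05 -1.08770647e-03] 0.9988125092262345
top {'fx': 402.3106212118873, 'fy': 402.3106212118873, 'cx': 285.3649011945108, 'cy': 213.0820801007725, 'D': array([-0.08621146,  0.        ,  0.        ,  0.        ,  0.        ]), 'rvec': array([ 2.18839531, -2.18007301,  0.06221352]), 'tvec': array([-0.00556084,  0.58127838,  1.0020578 ])}
scene {'fx': 488.5991536810225, 'fy': 488.5991536810225, 'cx': 278.7633337977246, 'cy': 211.25393256162985, 'D': array([0.02242679, 0.        , 0.        , 0.        , 0.        ]), 'rvec': array([ 2.39482487,  0.91781452, -0.26072733]), 'tvec': array([-0.44057288, -0.30279827,  1.23483425])}
```

View pics/top0.png

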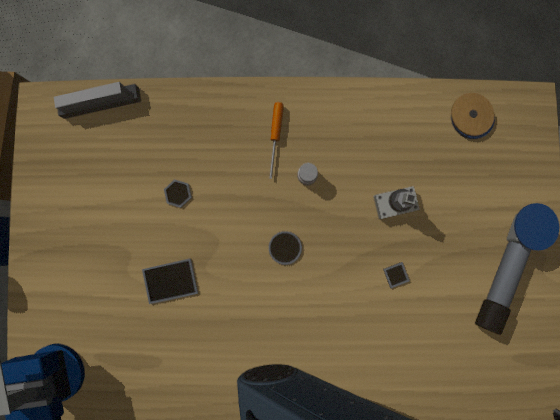

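View pics/scene0.png

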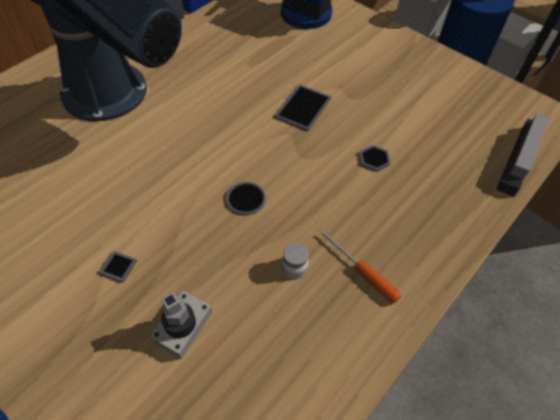

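```bash
cat > h.py <<'E'
import numpy as np, cv2
from station import sense, eyes, workorder, manip
from scipy.spatial.transform import Rotation as R
def px2w(cam,uv,z):
    c=cam; K=np.array([[c['fx'],0,c['cx']],[0,c['fy'],c['cy']],[0,0,1]])
    p=cv2.undistortPoints(np.array(uv,float).reshape(-1,1,2),K,c['D']).reshape(-1,2)
    Rm=cv2.Rodrigues(c['rvec'])[0]; o=-Rm.T@c['tvec']
    d=np.c_[p,np.ones(len(p))]@Rm
    return (o+d*((z-o[2])/d[:,2])[:,None])
def w2px(c,P):
    K=np.array([[c['fx'],0,c['cx']],[0,c['fy'],c['cy']],[0,0,1]])
    return cv2.projectPoints(np.array(P,float).reshape(-1,1,3),c['rvec'],c['tvec'],K,c['D'])[0].reshape(-1,2)
def move(pos,yaw):
    """print tool-frame cm shift and turn to bring the TCP to pos, pointing down, closing line at world angle yaw (deg)"""
    s=sense(); r=R.from_quat(s['tool_rot']); y=r.as_matrix()[:,1]
    best=None
    for k in (0,180,-180):
        a=np.deg2rad(yaw+k); Y=np.array([np.cos(a),np.sin(a),0]); Z=np.array([0,0,-1.]); X=np.cross(Y,Z)
        rv=(r.inv()*R.from_matrix(np.c_[X,Y,Z])).as_rotvec(degrees=True)
        if best is None or np.linalg.norm(rv)<np.linalg.norm(best): best=rv
    d=r.inv().apply(np.array(pos)-s['tcp_pos'])*100
    print('t',round(s['t'],2),'tcp',s['tcp_pos'].round(4),'closing',np.rad2deg(np.arctan2(y[1],y[0])).round(1),'q6',s['q'][5].round(2),'| shift cm (present axes)',d.round(2),'turn',best.round(1))
E
python3 - <<'E'
from h import *
im=cv2.imread('pics/top0.png');g=cv2.cvtColor(im,6);c=eyes.camera_params('top')
for n,(u,v) in dict(hex=(178,193),rnd=(285,248),obl=(171,281),sq=(397,275)).items():
    b=(g<48).astype(np.uint8); k=cv2.connectedComponents(b)[1]
    print(n,g[v,u])
    m=(k==k[v,u]).astype(np.uint8)
    ct=max(cv2.findContours(m,0,1)[0],key=len)
    P=px2w(c,ct.reshape(-1,2),.003)[:,:2].astype(np.float32)*1000
    print(n,P.mean(0),cv2.minAreaRect(P),cv2.contourArea(P), 'centroid', px2w(c,[np.argwhere(m)[:,::-1].mean(0)],.003))
print('jar',px2w(c,[[308,172]],.06),'sd',px2w(c,[[278,103],[271,177]],.0),'sqtop',px2w(c,[[411,199]],.128),'hex',px2w(c,[[404,199]],.096))
big=cv2.resize(im[165:235,360:460],None,fx=7,fy=7,interpolation=2);cv2.imwrite('pics/c1.png',big)
E
```

```text
hex 36
hex [633.86755 279.6336 ] ((633.8838500976562, 279.78826904296875), (52.825557708740234, 59.03293991088867), 45.46571350097656) 2304.9059194605798 centroid [[0.63422968 0.28008774 0.003     ]]
rnd 33
rnd [493.97992    -1.3159049] ((495.19464111328125, -1.3416671752929688), (71.6751480102539, 69.30265808105469), 0.2597089409828186) 3920.1647359927356 centroid [[ 0.49418735 -0.00129618  0.003     ]]
obl 24
obl [405.63037 296.04306] ((405.9189453125, 296.48248291015625), (81.07488250732422, 118.97456359863281), 12.754639625549316) 9075.253521880135 centroid [[0.40590125 0.2961989  0.003     ]]
sq 37
sq [ 424.92892 -288.04648] ((424.7556457519531, -288.2557373046875), (40.63771438598633, 39.82040023803711), 20.529577255249023) 1442.5576823977754 centroid [[ 0.42470936 -0.2882149   0.003     ]]
jar [[ 0.67982911 -0.05882193  0.06      ]] sd [[0.8748289  0.01752484 0.        ]
 [0.67652775 0.03459262 0.        ]] sqtop [[ 0.60744167 -0.29126709  0.128     ]] hex [[ 0.61061557 -0.28430578  0.096     ]]
```

View pics/c1.png

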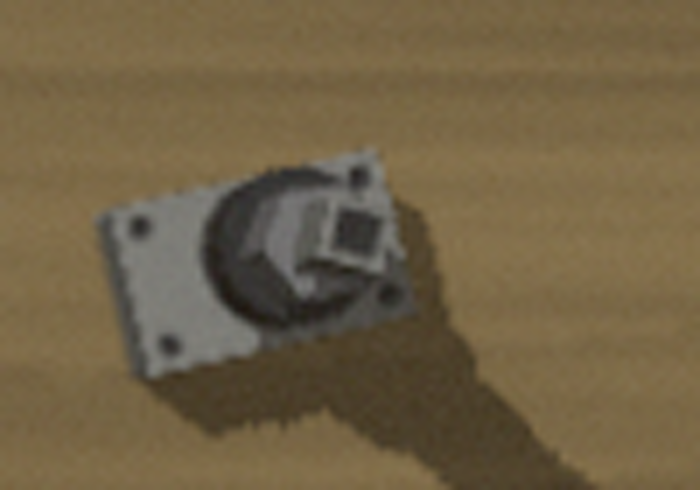

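```bash
python3 - <<'E'
from h import *
c=eyes.camera_params('wrist');s=sense();r=R.from_quat(s['tool_rot'])
Rm=cv2.Rodrigues(c['rvec'])[0];o=-Rm.T@c['tvec']
print('cam in tool',r.inv().apply(o-s['tcp_pos']),'view axis',r.inv().apply(Rm[2]),'imgx',r.inv().apply(Rm[0]),c['fx'],manip.tips_ahead, dir(manip))
im=cv2.imread('pics/top0.png');g=cv2.cvtColor(im,6);c=eyes.camera_params('top')
b=(g<48).astype(np.uint8); k=cv2.connectedComponents(b)[1]
ct=max(cv2.findContours((k==k[193,178]).astype(np.uint8),0,1)[0],key=len)
P=px2w(c,ct.reshape(-1,2),.003)[:,:2]*1000
A=np.arange(0,60,2);w=[sum(np.ptp(P@[np.cos(np.deg2rad(a+t)),np.sin(np.deg2rad(a+t))]) for t in(0,60,120))/3 for a in A]
print(dict(zip(A.tolist(),np.round(w,1))))
move([.55,-.29,.33],-70)
E
```

```text
cam in tool [ 0.07678431  0.00129212 -0.06976195] view axis [-3.03728002e-01 -2.89907940e-04  9.52758740e-01] imgx [1.82551708e-03 9.99997941e-01 8.86234850e-04] 333.1200834143714 0.0726 ['PlanningError', '__class__', '__delattr__', '__dict__', '__dir__', '__doc__', '__eq__', '__format__', '__ge__', '__getattribute__', '__getstate__', '__gt__', '__hash__', '__init__', '__init_subclass__', '__le__', '__lt__', '__module__', '__ne__', '__new__', '__reduce__', '__reduce_ex__', '__repr__', '__setattr__', '__sizeof__', '__str__', '__subclasshook__', '__weakref__', 'tips_ahead']
{0: np.float64(58.1), 2: np.float64(58.5), 4: np.float64(58.8), 6: np.float64(59.0), 8: np.float64(59.2), 10: np.float64(59.3), 12: np.float64(59.3), 14: np.float64(59.2), 16: np.float64(59.1), 18: np.float64(59.0), 20: np.float64(58.8), 22: np.float64(58.6), 24: np.float64(58.2), 26: np.float64(57.8), 28: np.float64(57.4), 30: np.float64(56.8), 32: np.float64(56.3), 34: np.float64(55.8), 36: np.float64(55.4), 38: np.float64(55.0), 40: np.float64(54.4), 42: np.float64(54.0), 44: np.float64(53.8), 46: np.float64(54.0), 48: np.float64(54.8), 50: np.float64(55.5), 52: np.float64(56.2), 54: np.float64(56.8), 56: np.float64(57.3), 58: np.float64(57.7)}
t 0.1 tcp [ 0.1714 -0.6005  0.303 ] closing -74.1 q6 -0.18 | shift cm (present axes) [ 44.93 -19.49  -2.65] turn [-0.1 -0.  -4.1]
```

```bash
python3 -m inch '[{"dx":5,"dy":-1.8,"dz":-0.27},{"dx":5,"dy":-1.8,"dz":-0.27},{"dx":5,"dy":-1.8,"dz":-0.27},{"dx":5,"dy":-1.8,"dz":-0.27},{"dx":5,"dy":-1.8,"dz":-0.27},{"dx":5,"dy":-1.8,"dz":-0.27},{"dx":5,"dy":-1.8,"dz":-0.27},{"dx":5,"dy":-1.8,"dz":-0.27},{"dx":5,"dy":-1.8,"dz":-0.27},{"dx":5,"dy":-1.8,"dz":-0.27}]'; python3 -m inch '[{},{}]'
python3 - <<'E'
from h import *
s=sense();print(s['tcp_pos'])
c=eyes.camera_params('wrist');im=eyes.snapshot('wrist')[:,:,::-1];cv2.imwrite('pics/w1.png',im)
np.save('w1.npy',c,allow_pickle=True)
E
```

```text
[ 0.17135696 -0.6005343   0.30301156]invalid input at $[0]: expected keys dx, dy, dz, wx, wy, wz
invalid input at $[0]: expected keys dx, dy, dz, wx, wy, wz
```

View pics/w1.png

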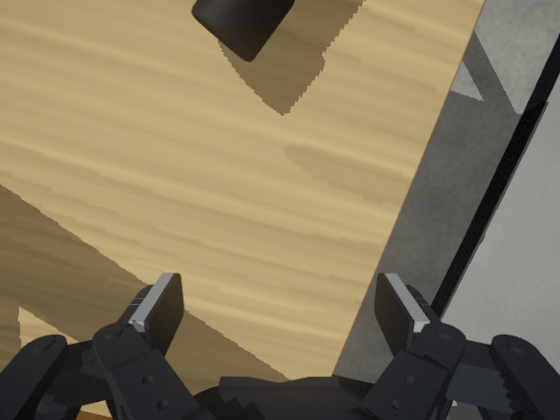

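```bash
python3 - <<'E'
from h import *
cw=eyes.camera_params('wrist');ct=eyes.camera_params('top')
for z in (0,.05,.1,.15,.2,.3,.4): print(z,px2w(ct,[[479,326],[505,333],[497,247],[536,226]],z)[:,:2].round(3).tolist(),px2w(cw,[[193,12],[250,60]],z)[:,:2].round(3).tolist())
E
```

```text
0 [[0.29, -0.508], [0.27, -0.579], [0.495, -0.56], [0.55, -0.671]] [[0.309, -0.473], [0.281, -0.539]]
0.05 [[0.301, -0.484], [0.282, -0.552], [0.496, -0.533], [0.549, -0.639]] [[0.3, -0.487], [0.277, -0.544]]
0.1 [[0.312, -0.46], [0.294, -0.524], [0.497, -0.507], [0.547, -0.607]] [[0.292, -0.502], [0.272, -0.55]]
0.15 [[0.322, -0.436], [0.306, -0.497], [0.498, -0.48], [0.545, -0.575]] [[0.283, -0.516], [0.267, -0.556]]
0.2 [[0.333, -0.412], [0.317, -0.47], [0.499, -0.454], [0.544, -0.544]] [[0.275, -0.531], [0.262, -0.561]]
0.3 [[0.355, -0.365], [0.341, -0.415], [0.501, -0.401], [0.54, -0.48]] [[0.258, -0.56], [0.253, -0.573]]
0.4 [[0.377, -0.317], [0.364, -0.36], [0.503, -0.348], [0.537, -0.417]] [[0.241, -0.589], [0.243, -0.584]]
```

```bash
python3 -m inch '[{"dx":5,"dy":-1.8,"dz":-1,"wx":0,"wy":0,"wz":0},{"dx":5,"dy":-1.8,"dz":-1,"wx":0,"wy":0,"wz":0},{"dx":5,"dy":-1.8,"dz":-1,"wx":0,"wy":0,"wz":0},{"dx":5,"dy":-1.8,"dz":0,"wx":0,"wy":0,"wz":0},{"dx":5,"dy":-1.8,"dz":0,"wx":0,"wy":0,"wz":0},{"dx":5,"dy":-1.8,"dz":0,"wx":0,"wy":0,"wz":0},{"dx":5,"dy":-1.8,"dz":0,"wx":0,"wy":0,"wz":0},{"dx":5,"dy":-1.8,"dz":0,"wx":0,"wy":0,"wz":0},{"dx":5,"dy":-1.8,"dz":0,"wx":0,"wy":0,"wz":0},{"dx":5,"dy":-1.8,"dz":0,"wx":0,"wy":0,"wz":0}]'; python3 -m inch '[{"dx":0,"dy":0,"dz":0,"wx":0,"wy":0,"wz":0},{"dx":0,"dy":0,"dz":0,"wx":0,"wy":0,"wz":0}]'
cat > snap.py <<'E'
import sys,pickle
from h import *
n=sys.argv[1];s=sense();print('t',s['t'],s['tcp_pos'].round(4))
c=eyes.camera_params('wrist');im=eyes.snapshot('wrist')[:,:,::-1];cv2.imwrite(f'pics/{n}.png',im);pickle.dump(c,open(n+'.pkl','wb'))
E
python3 snap.py w2
```

```text
t: 1.4
tcp_pos: [0.6041, -0.2895, 0.3335]
tool_rot: [0.99, 0.138, -0.0, -0.0]
force: [1.1, -1.2, 0.0]
finger_gap: 1.0
gripper_force: 0.0
t: 1.65
tcp_pos: [0.6025, -0.2906, 0.3333]
tool_rot: [0.99, 0.139, -0.001, -0.0]
force: [-0.5, 0.5, -0.0]
finger_gap: 1.0
gripper_force: 0.0
t 1.65 [ 0.6025 -0.2906  0.3333]
```

View pics/w2.png

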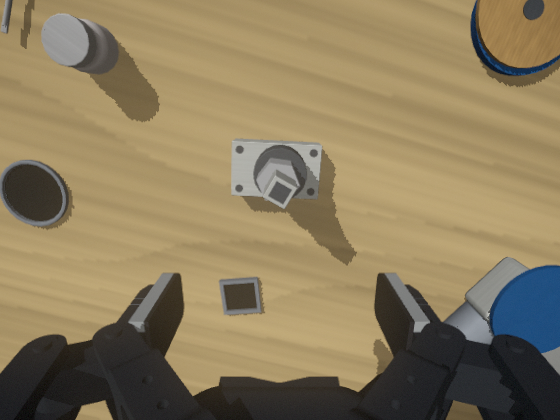

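```bash
python3 - <<'E'
import cv2
im=cv2.imread('pics/w2.png');cv2.imwrite('pics/c2.png',cv2.resize(im[130:215,225:325],None,fx=7,fy=7,interpolation=2))
E
```

```text
(no output)
```

View pics/c2.png

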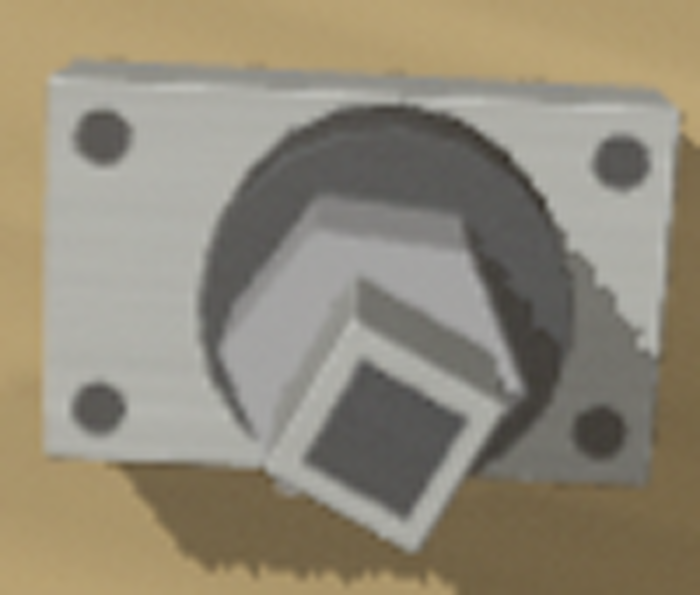

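```bash
cat > poly.py <<'E'
from h import *
import pickle
def poly(n,pts,z,off=(225,130),f=7):
    c=pickle.load(open(n+'.pkl','rb'));P=(np.array(pts,float)+.5)/f-.5+off
    W=px2w(c,P,z)[:,:2]*1000;e=np.diff(np.r_[W,W[:1]],axis=0)
    print(z,'centre',W.mean(0).round(1),'edges',np.hypot(*e.T).round(1),'dirs',np.rad2deg(np.arctan2(e[:,1],e[:,0])).round(1),W.round(1).tolist())
E
python3 - <<'E'
from poly import *
poly('w2',[(358,318),(505,405),(415,550),(265,468)],.128)
poly('w2',[(310,232),(465,245),(522,388)],.096)
poly('w2',[(222,335),(310,232),(465,245)],.096)
poly('w2',[(50,75),(672,105),(645,485),(45,455)],.032)
poly('w2',[(103,137),(622,161),(598,433),(99,408)],.032)
poly('w2',[(202,310),(570,310)],.064)
poly('w2',[(220,277),(260,279),(262,314),(223,316)],.003,(0,0),1)
E
```

```text
0.128 centre [ 609.6 -290.5] edges [20.7 21.3 21.1 21.8] dirs [-104.9  165.6   76.4  -15.5] [[622.7, -283.3], [617.4, -303.3], [596.8, -298.0], [601.7, -277.5]]
0.096 centre [ 623.  -293.3] edges [20.6 20.9 35.3] dirs [ -78.7 -141.8   69.5] [[625.8, -275.5], [629.8, -295.7], [613.4, -308.6]]
0.096 centre [ 621.6 -279.7] edges [18.2 20.6 34.6] dirs [-24.7 -78.7 126.6] [[609.2, -267.9], [625.8, -275.5], [629.8, -295.7]]
0.032 centre [ 608.9 -285.4] edges [97.6 61.9 98.9 61.6] dirs [ -76.7 -165.9  103.1   12.9] [[627.7, -230.7], [650.2, -325.7], [590.1, -340.8], [567.7, -244.5]]
0.032 centre [ 608.6 -285.9] edges [82.1 44.4 81.7 43.9] dirs [ -76.6 -167.2  103.1   13.2] [[620.6, -241.1], [639.7, -320.9], [596.4, -330.7], [577.8, -251.1]]
0.064 centre [ 612.4 -289.8] edges [54.2 54.2] dirs [-73.9 106.1] [[604.9, -263.8], [619.9, -315.9]]
0.003 centre [ 421.6 -290. ] edges [54.  55.3 55.1 61.6] dirs [ -77.  -162.1  109.7   16.8] [[443.4, -255.0], [455.5, -307.6], [402.9, -324.6], [384.4, -272.8]]
```

```bash
python3 - <<'E'
from h import *
move([.609,-.2905,.1766],75)
E
```

```text
t 1.7 tcp [ 0.6021 -0.2912  0.3335] closing -74.1 q6 0.68 | shift cm (present axes) [ 0.71  0.13 15.69] turn [-0.   0.1 30.9]
```

```bash
python3 -m inch '[{"dx":0.7,"dy":0.1,"dz":0,"wx":0,"wy":0,"wz":0},{"dx":0,"dy":0,"dz":4,"wx":0,"wy":0,"wz":10.3},{"dx":0,"dy":0,"dz":4,"wx":0,"wy":0,"wz":10.3},{"dx":0,"dy":0,"dz":2,"wx":0,"wy":0,"wz":10.3},{"dx":0,"dy":0,"dz":0,"wx":0,"wy":0,"wz":0},{"dx":0,"dy":0,"dz":0,"wx":0,"wy":0,"wz":0}]' | head -3
python3 - <<'E'
from h import *
move([.609,-.2905,.1766],75)
E
```

```text
t: 2.45
tcp_pos: [0.6103, -0.2908, 0.2351]
tool_rot: [0.992, -0.13, 0.001, 0.001]
t 2.45 tcp [ 0.6103 -0.2908  0.2351] closing -104.9 q6 1.22 | shift cm (present axes) [-0.15 -0.    5.85] turn [ 0.  -0.1  0.1]
```

```bash
python3 -m inch '[{"dx":-0.1,"dy":0,"dz":3,"wx":0,"wy":0,"wz":0},{"dx":0,"dy":0,"dz":2.8,"wx":0,"wy":0,"wz":0},{"dx":0,"dy":0,"dz":0,"wx":0,"wy":0,"wz":0},{"dx":0,"dy":0,"dz":0,"wx":0,"wy":0,"wz":0}]' | head -2
python3 snap.py w3
python3 -m inch '[{"dx":0,"dy":0,"dz":0,"wx":0,"wy":0,"wz":0},{"dx":0,"dy":0,"dz":0,"wx":0,"wy":0,"wz":0},{"dx":0,"dy":0,"dz":0,"wx":0,"wy":0,"wz":0},{"dx":0,"dy":0,"dz":0,"wx":0,"wy":0,"wz":0},{"dx":0,"dy":0,"dz":0,"wx":0,"wy":0,"wz":0},{"dx":0,"dy":0,"dz":0,"wx":0,"wy":0,"wz":0},{"dx":0,"dy":0,"dz":0,"wx":0,"wy":0,"wz":0},{"dx":0,"dy":0,"dz":0,"wx":0,"wy":0,"wz":0}]' 0 30
```

```text
t: 2.95
tcp_pos: [0.6099, -0.2903, 0.1779]
t 2.95 [ 0.6099 -0.2903  0.1779]
t: 4.0
tcp_pos: [0.6091, -0.2897, 0.1762]
tool_rot: [0.991, -0.13, 0.0, 0.0]
force: [0.4, 0.1, 3.3]
finger_gap: 0.249
gripper_force: 30.6
```

```bash
python3 -m inch '[{"dx":0,"dy":0,"dz":-0.5,"wx":0,"wy":0,"wz":0},{"dx":0,"dy":0,"dz":-1.5,"wx":0,"wy":0,"wz":0},{"dx":0,"dy":0,"dz":-3,"wx":0,"wy":0,"wz":0},{"dx":0,"dy":0,"dz":-3,"wx":0,"wy":0,"wz":0},{"dx":0,"dy":0,"dz":0,"wx":0,"wy":0,"wz":0}]'
python3 - <<'E'
from h import *
move([.4245,-.2885,.16],20.5)
E
python3 snap.py w4
```

```text
t: 4.62
tcp_pos: [0.6103, -0.2904, 0.2597]
tool_rot: [0.991, -0.13, 0.003, 0.002]
force: [0.3, -0.4, -0.2]
finger_gap: 0.254
gripper_force: 30.3
t 4.62 tcp [ 0.6103 -0.2904  0.2597] closing -105.0 q6 1.22 | shift cm (present axes) [-18.07   4.59   9.85] turn [-0.1 -0.4 54.5]
t 4.625 [ 0.6103 -0.2904  0.2597]
```

View pics/w4.png

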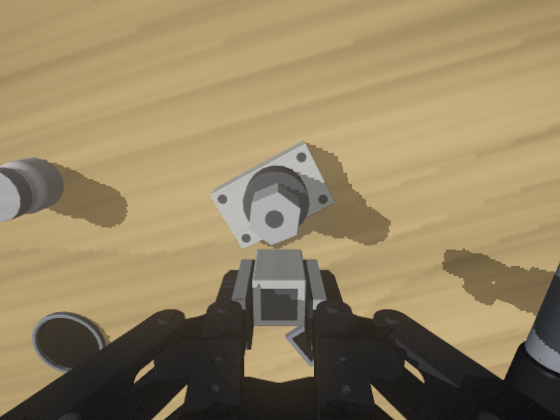

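```bash
python3 -m inch '[{"dx":-4.5,"dy":1.1,"dz":0,"wx":0,"wy":0,"wz":0},{"dx":-4.5,"dy":1.2,"dz":0,"wx":0,"wy":0,"wz":0},{"dx":-4.5,"dy":1.1,"dz":0,"wx":0,"wy":0,"wz":0},{"dx":-4.5,"dy":1.2,"dz":0,"wx":0,"wy":0,"wz":0},{"dx":0,"dy":0,"dz":2.5,"wx":0,"wy":0,"wz":-9},{"dx":0,"dy":0,"dz":2.5,"wx":0,"wy":0,"wz":-9},{"dx":0,"dy":0,"dz":2.5,"wx":0,"wy":0,"wz":-9},{"dx":0,"dy":0,"dz":2.5,"wx":0,"wy":0,"wz":-8.5},{"dx":0,"dy":0,"dz":0,"wx":0,"wy":0,"wz":0},{"dx":0,"dy":0,"dz":0,"wx":0,"wy":0,"wz":0}]'
python3 - <<'E'
from h import *
move([.4245,-.2885,.084],20.5)
E
python3 snap.py w5
```

```text
t: 5.92
tcp_pos: [0.4231, -0.2874, 0.156]
tool_rot: [0.984, 0.177, -0.0, -0.0]
force: [0.5, -0.2, -1.1]
finger_gap: 0.253
gripper_force: 30.2
t 5.92 tcp [ 0.4231 -0.2874  0.156 ] closing -69.6 q6 0.4 | shift cm (present axes) [0.09 0.15 7.2 ] turn [-0.   0.  89.9]
t 5.925 [ 0.4231 -0.2874  0.156 ]
```

View pics/w5.png

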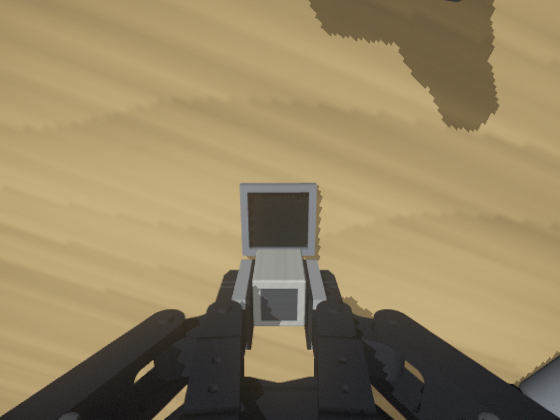

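```bash
python3 - <<'E'
from poly import *
poly('w5',[(240,184),(319,184),(316.5,255),(245,256)],.007,(0,0),1)
poly('w5',[(247.5,193),(308,193),(308,248),(249,248)],.003,(0,0),1)
E
```

```text
0.007 centre [ 424.3 -289.2] edges [53.  52.2 51.4 53. ] dirs [ -69.5 -159.4  111.4   22.4] [[439.5, -254.7], [458.1, -304.4], [409.3, -322.8], [390.5, -274.9]]
0.003 centre [ 422.4 -288.4] edges [41.7 41.2 42.9 41.2] dirs [ -69.5 -158.   110.5   20.4] [[434.3, -261.5], [448.9, -300.5], [410.7, -316.0], [395.6, -275.8]]
```

```bash
python3 -m inch '[{"dx":0.05,"dy":0.2,"dz":2.5,"wx":0,"wy":0,"wz":0},{"dx":0,"dy":0,"dz":2.5,"wx":0,"wy":0,"wz":0},{"dx":0,"dy":0,"dz":1.5,"wx":0,"wy":0,"wz":0},{"dx":0,"dy":0,"dz":0.5,"wx":0,"wy":0,"wz":0},{"dx":0,"dy":0,"dz":0,"wx":0,"wy":0,"wz":0},{"dx":0,"dy":0,"dz":0,"wx":0,"wy":0,"wz":0}]'
```

```text
t: 6.72
tcp_pos: [0.4247, -0.2895, 0.0866]
tool_rot: [0.984, 0.178, 0.0, 0.001]
force: [-1.3, 0.1, -1.0]
finger_gap: 0.253
gripper_force: 30.2
```

```bash
python3 -m inch '[{"dx":0,"dy":0,"dz":0.15,"wx":0,"wy":0,"wz":0},{"dx":0,"dy":0,"dz":0.15,"wx":0,"wy":0,"wz":0},{"dx":0,"dy":0,"dz":0,"wx":0,"wy":0,"wz":0},{"dx":0,"dy":0,"dz":0,"wx":0,"wy":0,"wz":0}]'; python3 -m inch '[{"dx":0,"dy":0,"dz":0,"wx":0,"wy":0,"wz":0},{"dx":0,"dy":0,"dz":0,"wx":0,"wy":0,"wz":0},{"dx":0,"dy":0,"dz":0,"wx":0,"wy":0,"wz":0},{"dx":0,"dy":0,"dz":0,"wx":0,"wy":0,"wz":0},{"dx":0,"dy":0,"dz":0,"wx":0,"wy":0,"wz":0}]' 0.6 
python3 -m inch '[{"dx":0,"dy":0,"dz":-2,"wx":0,"wy":0,"wz":0},{"dx":0,"dy":0,"dz":-5,"wx":0,"wy":0,"wz":0},{"dx":0,"dy":0,"dz":-5,"wx":0,"wy":0,"wz":0},{"dx":0,"dy":0,"dz":0,"wx":0,"wy":0,"wz":0}]' 
python3 snap.py w6
python3 - <<'E'
import cv2
im=cv2.imread('pics/w4.png');a=cv2.resize(im[135:255,205:340],None,fx=4,fy=4,interpolation=2)
b=cv2.imread('pics/w6.png')[0:420:2,0:560:2]
import numpy as np
o=np.zeros((480,800,3),np.uint8);o[:,:540]=a;o[:210,540:]=b[:,10:270];cv2.imwrite('pics/c4.png',o)
E
```

```text
t: 7.22
tcp_pos: [0.4245, -0.2893, 0.0832]
tool_rot: [0.984, 0.178, 0.0, 0.0]
force: [0.5, 0.0, 2.4]
finger_gap: 0.249
gripper_force: 30.6
t: 7.85
tcp_pos: [0.4243, -0.2892, 0.0829]
tool_rot: [0.984, 0.178, -0.0, -0.0]
force: [0.3, 0.2, -0.1]
finger_gap: 0.6
gripper_force: 0.0
t: 8.35
tcp_pos: [0.4258, -0.2906, 0.2065]
tool_rot: [0.984, 0.178, 0.002, 0.004]
force: [0.3, 0.3, -0.2]
finger_gap: 0.602
gripper_force: 0.0
t 8.35 [ 0.4258 -0.2906  0.2065]
```

View pics/c4.png

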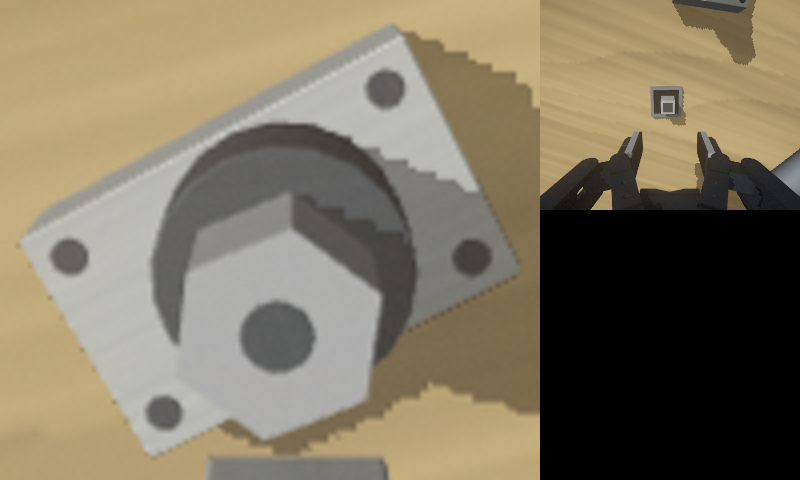

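```bash
python3 - <<'E'
from poly import *
poly('w4',[(292,230),(382,292),(366,400),(264,440),(177,377),(190,268)],.096,(205,135),4)
poly('w4',[(385,88),(472,257),(164,412),(69,256)],.032,(205,135),4)
move([.612,-.289,.145],-75)
E
```

```text
0.096 centre [ 609.9 -289. ] edges [20.2 21.3 20.9 20.6 21.3 19.9] dirs [-140.2  158.1   98.    36.9  -22.8  -84. ] [[628.7, -296.6], [613.2, -309.5], [593.4, -301.5], [590.5, -280.9], [606.9, -268.5], [626.6, -276.8]]
0.032 centre [ 608.7 -286. ] edges [44.2 82.  44.  82.1] dirs [-166.7  103.1   13.4  -76.7] [[639.6, -320.8], [596.5, -331.0], [578.0, -251.2], [620.8, -241.0]]
t 8.4 tcp [ 0.4249 -0.2897  0.2046] closing -69.5 q6 0.4 | shift cm (present axes) [17.54  6.47  6.01] turn [ 0.2 -0.1  5.5]
```

```bash
python3 -m inch '[{"dx":4.3,"dy":1.6,"dz":-0.5,"wx":0,"wy":0,"wz":0},{"dx":4.4,"dy":1.6,"dz":0,"wx":0,"wy":0,"wz":0},{"dx":4.3,"dy":1.6,"dz":0,"wx":0,"wy":0,"wz":0},{"dx":4.4,"dy":1.6,"dz":0,"wx":0,"wy":0,"wz":0},{"dx":0,"dy":0,"dz":0.5,"wx":0,"wy":0,"wz":-8.6},{"dx":0,"dy":0,"dz":2,"wx":0,"wy":0,"wz":-8.6},{"dx":0,"dy":0,"dz":0,"wx":0,"wy":0,"wz":0},{"dx":0,"dy":0,"dz":0,"wx":0,"wy":0,"wz":0}]' 1 50 
python3 - <<'E'
from h import *
move([.610,-.289,.1442],-52.3)
E
```

```text
t: 9.4
tcp_pos: [0.6093, -0.288, 0.1819]
tool_rot: [0.947, 0.322, -0.001, -0.001]
force: [-0.0, -0.1, 0.0]
finger_gap: 0.995
gripper_force: 0.0
t 9.4 tcp [ 0.6093 -0.288   0.1819] closing -52.4 q6 0.31 | shift cm (present axes) [-0.01  0.13  3.77] turn [-0.1  0.  -0.1]
```

```bash
python3 -m inch '[{"dx":0,"dy":0.1,"dz":2,"wx":0,"wy":0,"wz":0},{"dx":0,"dy":0,"dz":1.7,"wx":0,"wy":0,"wz":0},{"dx":0,"dy":0,"dz":0,"wx":0,"wy":0,"wz":0},{"dx":0,"dy":0,"dz":0,"wx":0,"wy":0,"wz":0}]'|head -2
python3 -m inch '[{"dx":0,"dy":0,"dz":0,"wx":0,"wy":0,"wz":0},{"dx":0,"dy":0,"dz":0,"wx":0,"wy":0,"wz":0},{"dx":0,"dy":0,"dz":0,"wx":0,"wy":0,"wz":0},{"dx":0,"dy":0,"dz":0,"wx":0,"wy":0,"wz":0},{"dx":0,"dy":0,"dz":0,"wx":0,"wy":0,"wz":0},{"dx":0,"dy":0,"dz":0,"wx":0,"wy":0,"wz":0},{"dx":0,"dy":0,"dz":0,"wx":0,"wy":0,"wz":0}]' 0 50
python3 -m inch '[{"dx":0,"dy":0,"dz":-0.5,"wx":0,"wy":0,"wz":0},{"dx":0,"dy":0,"dz":-1.5,"wx":0,"wy":0,"wz":0},{"dx":0,"dy":0,"dz":-3,"wx":0,"wy":0,"wz":0},{"dx":0,"dy":0,"dz":-4,"wx":0,"wy":0,"wz":0},{"dx":0,"dy":0,"dz":-4,"wx":0,"wy":0,"wz":0},{"dx":0,"dy":0,"dz":0,"wx":0,"wy":0,"wz":0},{"dx":0,"dy":0,"dz":0,"wx":0,"wy":0,"wz":0}]'
python3 snap.py w7
python3 - <<'E'
from h import *
move([.634,.280,.16],-16)
E
```

```text
t: 9.9
tcp_pos: [0.6104, -0.289, 0.1457]
t: 10.78
tcp_pos: [0.6106, -0.289, 0.1466]
tool_rot: [0.946, 0.323, 0.0, 0.0]
force: [-0.5, 0.2, 5.6]
finger_gap: 0.408
gripper_force: 51.9
t: 11.65
tcp_pos: [0.6096, -0.2884, 0.275]
tool_rot: [0.946, 0.323, -0.001, -0.001]
force: [-0.4, 1.1, -2.4]
finger_gap: 0.405
gripper_force: 51.1
t 11.65 [ 0.6096 -0.2884  0.275 ]
t 11.7 tcp [ 0.6093 -0.2883  0.2741] closing -52.3 q6 0.31 | shift cm (present axes) [ 36.73 -43.4   11.53] turn [ -0.2  -0.  -36.3]
```

View pics/w7.png

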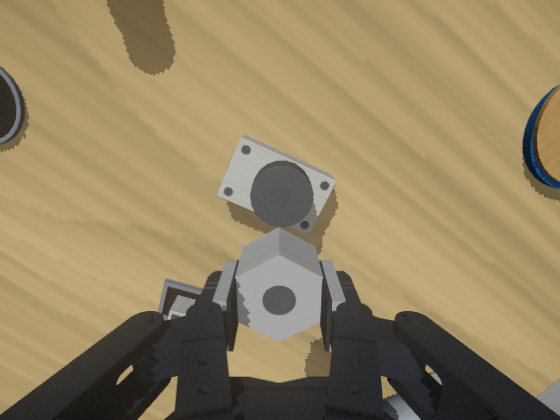

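```bash
python3 -m inch '[{"dx":1.7,"dy":-2,"dz":0,"wx":0,"wy":0,"wz":0},{"dx":3.4,"dy":-4,"dz":0,"wx":0,"wy":0,"wz":0},{"dx":3.4,"dy":-4,"dz":0,"wx":0,"wy":0,"wz":0},{"dx":3.4,"dy":-4,"dz":0,"wx":0,"wy":0,"wz":0},{"dx":3.4,"dy":-4,"dz":0,"wx":0,"wy":0,"wz":0},{"dx":3.4,"dy":-4,"dz":0,"wx":0,"wy":0,"wz":0},{"dx":3.4,"dy":-4,"dz":0,"wx":0,"wy":0,"wz":0},{"dx":3.4,"dy":-4,"dz":0,"wx":0,"wy":0,"wz":0},{"dx":3.4,"dy":-4,"dz":0,"wx":0,"wy":0,"wz":0},{"dx":3.4,"dy":-4,"dz":0,"wx":0,"wy":0,"wz":0}]' |head -2
python3 -m inch '[{"dx":3,"dy":-3.5,"dz":0,"wx":0,"wy":0,"wz":0},{"dx":1.4,"dy":-1.8,"dz":1,"wx":0,"wy":0,"wz":0},{"dx":0,"dy":0,"dz":2.5,"wx":0,"wy":0,"wz":-9},{"dx":0,"dy":0,"dz":2.5,"wx":0,"wy":0,"wz":-9},{"dx":0,"dy":0,"dz":2.5,"wx":0,"wy":0,"wz":-9},{"dx":0,"dy":0,"dz":2,"wx":0,"wy":0,"wz":-9},{"dx":0,"dy":0,"dz":0,"wx":0,"wy":0,"wz":0},{"dx":0,"dy":0,"dz":0,"wx":0,"wy":0,"wz":0}]'
python3 - <<'E'
from h import *
move([.634,.280,.086],-16)
E
python3 snap.py w8
```

```text
t: 12.95
tcp_pos: [0.6316, 0.2121, 0.2742]
t: 13.95
tcp_pos: [0.6357, 0.278, 0.1708]
tool_rot: [0.801, 0.599, -0.0, -0.0]
force: [-0.3, 1.1, -1.8]
finger_gap: 0.413
gripper_force: 51.0
t 13.95 tcp [0.6357 0.278  0.1708] closing -16.4 q6 0.54 | shift cm (present axes) [ 0.15 -0.22  8.48] turn [-0.   0.  -0.4]
t 13.95 [0.6357 0.278  0.1708]
```

View pics/w8.png

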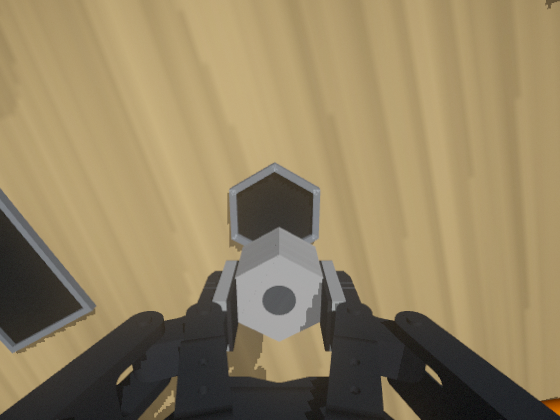

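```bash
python3 - <<'E'
from poly import *
poly('w8',[(319.5,188),(317.5,239),(231.5,239),(230,188)],.007,(0,0),1)
poly('w8',[(230,188),(275,163),(319.5,188)],.007,(0,0),1)
E
```

```text
0.007 centre [632.8 279.2] edges [39.5 65.  39.5 64.4] dirs [-106.4  163.7   72.8  -16.3] [[669.4, 289.0], [658.2, 251.1], [595.9, 269.4], [607.6, 307.1]]
0.007 centre [640.2 303.8] edges [37.1 36.7 64.4] dirs [ 12.7 -45.7 163.7] [[607.6, 307.1], [643.8, 315.3], [669.4, 289.0]]
```

```bash
python3 -m inch '[{"dx":0.1,"dy":-0.28,"dz":2.5,"wx":0,"wy":0,"wz":0},{"dx":0,"dy":0,"dz":3,"wx":0,"wy":0,"wz":0},{"dx":0,"dy":0,"dz":2,"wx":0,"wy":0,"wz":0},{"dx":0,"dy":0,"dz":0.6,"wx":0,"wy":0,"wz":0},{"dx":0,"dy":0,"dz":0.2,"wx":0,"wy":0,"wz":0},{"dx":0,"dy":0,"dz":0,"wx":0,"wy":0,"wz":0},{"dx":0,"dy":0,"dz":0,"wx":0,"wy":0,"wz":0}]'
```

```text
t: 14.88
tcp_pos: [0.6339, 0.28, 0.089]
tool_rot: [0.8, 0.6, 0.001, 0.0]
force: [-0.1, 0.1, -2.3]
finger_gap: 0.411
gripper_force: 51.0
```

```bash
python3 -m inch '[{"dx":0,"dy":0,"dz":0.15,"wx":0,"wy":0,"wz":0},{"dx":0,"dy":0,"dz":0.15,"wx":0,"wy":0,"wz":0},{"dx":0,"dy":0,"dz":0.1,"wx":0,"wy":0,"wz":0},{"dx":0,"dy":0,"dz":0,"wx":0,"wy":0,"wz":0},{"dx":0,"dy":0,"dz":0,"wx":0,"wy":0,"wz":0}]'
```

```text
t: 15.5
tcp_pos: [0.6335, 0.2799, 0.0856]
tool_rot: [0.8, 0.6, 0.0, 0.0]
force: [-2.4, -0.5, 6.2]
finger_gap: 0.41
gripper_force: 52.1
```

```bash
python3 -m inch '[{"dx":0,"dy":0,"dz":0,"wx":0,"wy":0,"wz":0},{"dx":0,"dy":0,"dz":0,"wx":0,"wy":0,"wz":0},{"dx":0,"dy":0,"dz":0,"wx":0,"wy":0,"wz":0},{"dx":0,"dy":0,"dz":0,"wx":0,"wy":0,"wz":0},{"dx":0,"dy":0,"dz":0,"wx":0,"wy":0,"wz":0}]' 0.75
python3 -m inch '[{"dx":0,"dy":0,"dz":-2,"wx":0,"wy":0,"wz":0},{"dx":0,"dy":0,"dz":-5,"wx":0,"wy":0,"wz":0},{"dx":0,"dy":0,"dz":-5,"wx":0,"wy":0,"wz":0},{"dx":0,"dy":0,"dz":0,"wx":0,"wy":0,"wz":0}]' 1|head -2
python3 snap.py w9
python3 - <<'E'
import cv2, numpy as np
im=cv2.imread('pics/w7.png');a=cv2.resize(im[125:240,210:340],None,fx=4,fy=4,interpolation=2)
b=cv2.imread('pics/w9.png')[100:360,150:410]
o=np.zeros((460,790,3),np.uint8);o[:,:520]=a;o[:260,530:]=b;cv2.imwrite('pics/c7.png',o)
from h import *
move([.612,-.2885,.2],-20)
E
```

```text
t: 16.12
tcp_pos: [0.6333, 0.2799, 0.0837]
tool_rot: [0.8, 0.6, -0.0, -0.0]
force: [0.1, -0.8, 0.0]
finger_gap: 0.752
gripper_force: 0.0
t: 16.62
tcp_pos: [0.6365, 0.2808, 0.2113]
t 16.625 [0.6365 0.2808 0.2113]
t 16.68 tcp [0.6348 0.2803 0.2083] closing -16.3 q6 0.54 | shift cm (present axes) [-55.24  13.75   0.71] turn [ 0.4 -0.2  3.7]
```

View pics/c7.png

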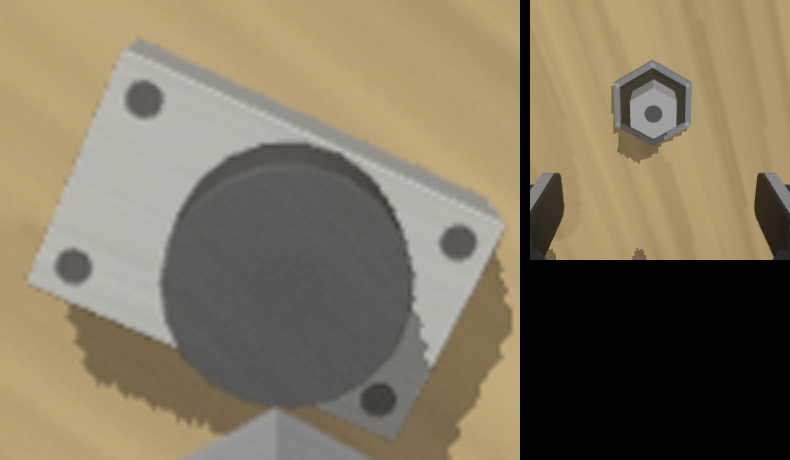

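```bash
python3 - <<'E'
from poly import *
poly('w7',[(162,284),(287,162),(412,286),(287,408)],.064,(210,125),4)
poly('w7',[(144,99),(458,242),(378,400),(73,266)],.032,(210,125),4)
E
```

```text
0.064 centre [ 612.3 -289.7] edges [38.1 38.5 39.2 39.6] dirs [ -7.7 -97.  174.   81.4] [[596.0, -267.8], [633.8, -272.9], [629.1, -311.1], [590.1, -307.0]]
0.032 centre [ 608.7 -285.9] edges [81.8 44.3 82.  44. ] dirs [ -76.7 -166.6  103.1   13.2] [[620.8, -241.0], [639.6, -320.7], [596.5, -331.0], [577.9, -251.1]]
```

```bash
python3 -m inch '[{"dx":-3,"dy":0.7,"dz":0,"wx":0,"wy":0,"wz":0},{"dx":-6,"dy":1.5,"dz":0,"wx":0,"wy":0,"wz":0},{"dx":-6,"dy":1.5,"dz":0,"wx":0,"wy":0,"wz":0},{"dx":-6,"dy":1.5,"dz":0,"wx":0,"wy":0,"wz":0},{"dx":-6,"dy":1.5,"dz":0,"wx":0,"wy":0,"wz":0},{"dx":-6,"dy":1.5,"dz":0,"wx":0,"wy":0,"wz":0},{"dx":-6,"dy":1.5,"dz":0,"wx":0,"wy":0,"wz":0},{"dx":-6,"dy":1.5,"dz":0,"wx":0,"wy":0,"wz":0},{"dx":-6,"dy":1.5,"dz":0,"wx":0,"wy":0,"wz":0},{"dx":-4.35,"dy":1.2,"dz":0,"wx":0,"wy":0,"wz":0}]' |head -2
python3 -m inch '[{"dx":0,"dy":0,"dz":2,"wx":0,"wy":0,"wz":0},{"dx":0,"dy":0,"dz":2,"wx":0,"wy":0,"wz":0},{"dx":0,"dy":0,"dz":0,"wx":0,"wy":0,"wz":0},{"dx":0,"dy":0,"dz":0,"wx":0,"wy":0,"wz":0}]'|head -2
python3 - <<'E'
from h import *
move([.6123,-.2897,.1122],-16.3)
E
```

```text
t: 17.92
tcp_pos: [0.6104, -0.293, 0.203]
t: 18.42
tcp_pos: [0.6118, -0.2888, 0.1636]
t 18.43 tcp [ 0.6118 -0.2888  0.1636] closing -16.2 q6 -0.32 | shift cm (present axes) [-0.07  0.08  5.14] turn [-0.1 -0.   0.1]
```

```bash
python3 -m inch '[{"dx":-0.1,"dy":0.05,"dz":2.5,"wx":0,"wy":0,"wz":0},{"dx":0,"dy":0,"dz":2.2,"wx":0,"wy":0,"wz":0},{"dx":0,"dy":0,"dz":0.4,"wx":0,"wy":0,"wz":0},{"dx":0,"dy":0,"dz":0,"wx":0,"wy":0,"wz":0},{"dx":0,"dy":0,"dz":0,"wx":0,"wy":0,"wz":0}]'|head -2
python3 -m inch '[{"dx":0,"dy":0,"dz":0,"wx":0,"wy":0,"wz":0},{"dx":0,"dy":0,"dz":0,"wx":0,"wy":0,"wz":0},{"dx":0,"dy":0,"dz":0,"wx":0,"wy":0,"wz":0},{"dx":0,"dy":0,"dz":0,"wx":0,"wy":0,"wz":0},{"dx":0,"dy":0,"dz":0,"wx":0,"wy":0,"wz":0},{"dx":0,"dy":0,"dz":0,"wx":0,"wy":0,"wz":0},{"dx":0,"dy":0,"dz":0,"wx":0,"wy":0,"wz":0}]' 0 50
python3 -m inch '[{"dx":0,"dy":0,"dz":-0.5,"wx":0,"wy":0,"wz":0},{"dx":0,"dy":0,"dz":-1.5,"wx":0,"wy":0,"wz":0},{"dx":0,"dy":0,"dz":-3,"wx":0,"wy":0,"wz":0},{"dx":0,"dy":0,"dz":-4,"wx":0,"wy":0,"wz":0},{"dx":0,"dy":0,"dz":-5,"wx":0,"wy":0,"wz":0},{"dx":0,"dy":0,"dz":0,"wx":0,"wy":0,"wz":0},{"dx":0,"dy":0,"dz":0,"wx":0,"wy":0,"wz":0}]'
python3 snap.py w10
python3 - <<'E'
from h import *
move([.4942,-.0013,.16],-16)
E
```

```text
t: 19.05
tcp_pos: [0.6123, -0.2918, 0.1138]
t: 19.92
tcp_pos: [0.6122, -0.2919, 0.1139]
tool_rot: [0.8, 0.6, 0.0, 0.001]
force: [-0.4, -1.3, 5.7]
finger_gap: 0.637
gripper_force: 53.6
t: 20.8
tcp_pos: [0.6111, -0.291, 0.2526]
tool_rot: [0.8, 0.6, -0.0, -0.001]
force: [-0.6, 0.5, -3.0]
finger_gap: 0.635
gripper_force: 53.5
t 20.8 [ 0.6111 -0.291   0.2526]
t 20.85 tcp [ 0.6107 -0.2908  0.2515] closing -16.3 q6 -0.33 | shift cm (present axes) [ 24.51 -19.27   9.24] turn [-0.2 -0.1 -0.3]
```

View pics/w10.png

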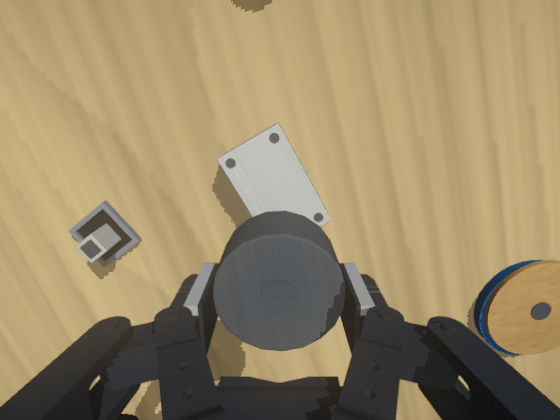

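```bash
python3 -m inch '[{"dx":2,"dy":-1.6,"dz":0,"wx":0,"wy":0,"wz":0},{"dx":4.1,"dy":-3.2,"dz":0,"wx":0,"wy":0,"wz":0},{"dx":4.1,"dy":-3.2,"dz":0,"wx":0,"wy":0,"wz":0},{"dx":4.1,"dy":-3.2,"dz":1,"wx":0,"wy":0,"wz":0},{"dx":4.1,"dy":-3.2,"dz":2,"wx":0,"wy":0,"wz":0},{"dx":4.1,"dy":-3.2,"dz":2,"wx":0,"wy":0,"wz":0},{"dx":1.9,"dy":-1.7,"dz":2.5,"wx":0,"wy":0,"wz":0},{"dx":0,"dy":0,"dz":2,"wx":0,"wy":0,"wz":0},{"dx":0,"dy":0,"dz":0,"wx":0,"wy":0,"wz":0},{"dx":0,"dy":0,"dz":0,"wx":0,"wy":0,"wz":0}]' 
python3 - <<'E'
from h import *
move([.494,-.0013,.086],-16)
E
python3 snap.py w11
```

```text
t: 22.1
tcp_pos: [0.4951, -0.0034, 0.1577]
tool_rot: [0.8, 0.6, -0.0, -0.0]
force: [0.3, 0.4, -2.6]
finger_gap: 0.638
gripper_force: 53.5
t 22.1 tcp [ 0.4951 -0.0034  0.1577] closing -16.3 q6 0.05 | shift cm (present axes) [ 0.18 -0.16  7.17] turn [-0.   0.  -0.3]
t 22.1 [ 0.4951 -0.0034  0.1577]
```

View pics/w11.png

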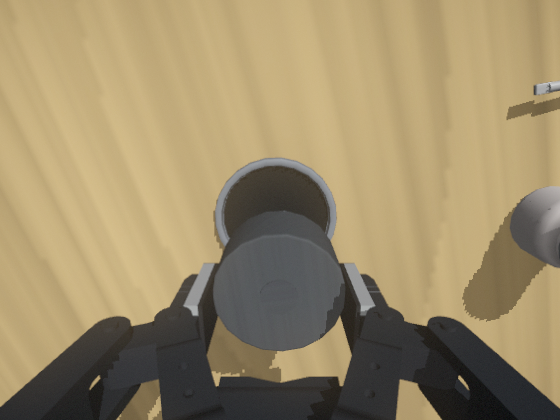

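```bash
python3 - <<'E'
from poly import *
c=pickle.load(open('w11.pkl','rb'));P=px2w(c,[[215,214],[336,214],[276,158]],.007)[:,:2]*1000
print(P, np.hypot(*(P[0]-P[1])), 'lateral mid',P[:2].mean(0),'top-43', P[2]-43*np.array([.281,.960]))
E
```

```text
[[453.60830625  13.47399239]
 [534.51347529  -9.99938683]
 [505.3564092   38.95238415]] 84.24159251121552 lateral mid [494.06089077   1.73730278] top-43 [493.2734092   -2.32761585]
```

```bash
python3 -m inch '[{"dx":0,"dy":-0.2,"dz":2.5,"wx":0,"wy":0,"wz":0},{"dx":0,"dy":0,"dz":2.5,"wx":0,"wy":0,"wz":0},{"dx":0,"dy":0,"dz":1.5,"wx":0,"wy":0,"wz":0},{"dx":0,"dy":0,"dz":0.5,"wx":0,"wy":0,"wz":0},{"dx":0,"dy":0,"dz":0.15,"wx":0,"wy":0,"wz":0},{"dx":0,"dy":0,"dz":0.15,"wx":0,"wy":0,"wz":0},{"dx":0,"dy":0,"dz":0,"wx":0,"wy":0,"wz":0},{"dx":0,"dy":0,"dz":0,"wx":0,"wy":0,"wz":0}]'
```

```text
t: 23.15
tcp_pos: [0.4932, -0.0026, 0.0853]
tool_rot: [0.8, 0.6, 0.0, 0.0]
force: [0.9, 0.4, -3.0]
finger_gap: 0.636
gripper_force: 53.5
```

```bash
python3 -m inch '[{"dx":0,"dy":0,"dz":0.1,"wx":0,"wy":0,"wz":0},{"dx":0,"dy":0,"dz":0.1,"wx":0,"wy":0,"wz":0},{"dx":0,"dy":0,"dz":0,"wx":0,"wy":0,"wz":0},{"dx":0,"dy":0,"dz":0,"wx":0,"wy":0,"wz":0}]'
```

```text
t: 23.65
tcp_pos: [0.4932, -0.0026, 0.0848]
tool_rot: [0.8, 0.6, 0.0, 0.001]
force: [-1.8, -0.4, 15.4]
finger_gap: 0.633
gripper_force: 55.2
```

```bash
python3 -m inch '[{"dx":0,"dy":0,"dz":0,"wx":0,"wy":0,"wz":0},{"dx":0,"dy":0,"dz":0,"wx":0,"wy":0,"wz":0},{"dx":0,"dy":0,"dz":0,"wx":0,"wy":0,"wz":0},{"dx":0,"dy":0,"dz":0,"wx":0,"wy":0,"wz":0},{"dx":0,"dy":0,"dz":0,"wx":0,"wy":0,"wz":0}]' 0.95
python3 -m inch '[{"dx":0,"dy":0,"dz":-2,"wx":0,"wy":0,"wz":0},{"dx":0,"dy":0,"dz":-5,"wx":0,"wy":0,"wz":0},{"dx":0,"dy":0,"dz":-5,"wx":0,"wy":0,"wz":0},{"dx":0,"dy":0,"dz":0,"wx":0,"wy":0,"wz":0}]' 1|head -2
python3 - <<'E'
from poly import *
poly('w10',[(230,163),(274,138),(318,217)],.032,(0,0),1)
move([.6087,-.2859,.2],13.3)
E
```

```text
t: 24.28
tcp_pos: [0.493, -0.0026, 0.0828]
tool_rot: [0.8, 0.6, -0.0, -0.0]
force: [-0.1, 0.2, -0.4]
finger_gap: 0.953
gripper_force: 0.0
t: 24.78
tcp_pos: [0.4949, -0.003, 0.2062]
0.032 centre [ 612.7 -271.1] edges [44.2 81.7 93.1] dirs [ 12.9 -76.8 131.5] [[577.8, -251.1], [620.9, -241.3], [639.6, -320.8]]
t 24.77 tcp [ 0.4949 -0.003   0.2062] closing -16.3 q6 0.05 | shift cm (present axes) [-23.97  18.84   0.77] turn [  0.5   0.1 -29.6]
```

Oblong unmoved (holes agree to 0.2 mm). Go to it.

```bash
python3 snap.py w12; python3 -m inch '[{"dx":-4.8,"dy":3.75,"dz":0,"wx":0,"wy":0,"wz":0},{"dx":-4.8,"dy":3.75,"dz":0,"wx":0,"wy":0,"wz":0},{"dx":-4.8,"dy":3.75,"dz":0,"wx":0,"wy":0,"wz":0},{"dx":-4.8,"dy":3.75,"dz":0,"wx":0,"wy":0,"wz":0},{"dx":-4.8,"dy":3.8,"dz":0,"wx":0,"wy":0,"wz":0},{"dx":0,"dy":0,"dz":2,"wx":0,"wy":0,"wz":-9.9},{"dx":0,"dy":0,"dz":2,"wx":0,"wy":0,"wz":-9.9},{"dx":0,"dy":0,"dz":2,"wx":0,"wy":0,"wz":-9.8},{"dx":0,"dy":0,"dz":0,"wx":0,"wy":0,"wz":0},{"dx":0,"dy":0,"dz":0,"wx":0,"wy":0,"wz":0}]' |head -2
python3 - <<'E'
from h import *
move([.6087,-.2859,.0802],13.3)
E
```

```text
t 24.775 [ 0.4949 -0.003   0.2062]
t: 26.08
tcp_pos: [0.606, -0.2855, 0.1421]
t 26.07 tcp [ 0.606  -0.2855  0.1421] closing 13.2 q6 -0.84 | shift cm (present axes) [-0.1   0.26  6.19] turn [-0.1 -0.1 -0.1]
```

View pics/w12.png

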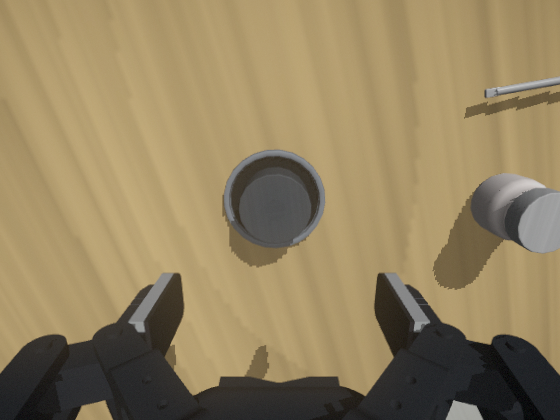

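```bash
python3 -m inch '[{"dx":-0.1,"dy":0.25,"dz":1,"wx":0,"wy":0,"wz":0},{"dx":0,"dy":0,"dz":2.5,"wx":0,"wy":0,"wz":0},{"dx":0,"dy":0,"dz":2,"wx":0,"wy":0,"wz":0},{"dx":0,"dy":0,"dz":0.5,"wx":0,"wy":0,"wz":0},{"dx":0,"dy":0,"dz":0,"wx":0,"wy":0,"wz":0},{"dx":0,"dy":0,"dz":0,"wx":0,"wy":0,"wz":0}]'|head -2
python3 -m inch '[{"dx":0,"dy":0,"dz":0,"wx":0,"wy":0,"wz":0},{"dx":0,"dy":0,"dz":0,"wx":0,"wy":0,"wz":0},{"dx":0,"dy":0,"dz":0,"wx":0,"wy":0,"wz":0},{"dx":0,"dy":0,"dz":0,"wx":0,"wy":0,"wz":0},{"dx":0,"dy":0,"dz":0,"wx":0,"wy":0,"wz":0},{"dx":0,"dy":0,"dz":0,"wx":0,"wy":0,"wz":0},{"dx":0,"dy":0,"dz":0,"wx":0,"wy":0,"wz":0}]' 0 90
python3 -m inch '[{"dx":0,"dy":0,"dz":-0.5,"wx":0,"wy":0,"wz":0},{"dx":0,"dy":0,"dz":-1.5,"wx":0,"wy":0,"wz":0},{"dx":0,"dy":0,"dz":-3,"wx":0,"wy":0,"wz":0},{"dx":0,"dy":0,"dz":-4,"wx":0,"wy":0,"wz":0},{"dx":0,"dy":0,"dz":-5,"wx":0,"wy":0,"wz":0},{"dx":0,"dy":0,"dz":0,"wx":0,"wy":0,"wz":0},{"dx":0,"dy":0,"dz":0,"wx":0,"wy":0,"wz":0}]'
python3 - <<'E'
from h import *
move([.4055,.296,.16],12.75)
E
```

```text
t: 26.82
tcp_pos: [0.6094, -0.2865, 0.0837]
t: 27.7
tcp_pos: [0.6096, -0.2865, 0.0845]
tool_rot: [0.62, 0.784, 0.0, 0.001]
force: [-0.6, 0.4, 5.7]
finger_gap: 0.699
gripper_force: 102.1
t: 28.58
tcp_pos: [0.6077, -0.2854, 0.2217]
tool_rot: [0.62, 0.784, -0.0, -0.002]
force: [-0.2, 0.1, -6.0]
finger_gap: 0.7
gripper_force: 100.8
t 28.57 tcp [ 0.6077 -0.2854  0.2217] closing 13.3 q6 -0.84 | shift cm (present axes) [61.22 -6.28  6.33] turn [-0.1 -0.1  0.6]
```

```bash
python3 -m inch '[{"dx":2,"dy":-0.2,"dz":0,"wx":0,"wy":0,"wz":0},{"dx":4,"dy":-0.4,"dz":0,"wx":0,"wy":0,"wz":0},{"dx":5,"dy":-0.5,"dz":0,"wx":0,"wy":0,"wz":0},{"dx":5,"dy":-0.5,"dz":0,"wx":0,"wy":0,"wz":0},{"dx":5,"dy":-0.5,"dz":0,"wx":0,"wy":0,"wz":0},{"dx":5,"dy":-0.5,"dz":0,"wx":0,"wy":0,"wz":0},{"dx":5,"dy":-0.5,"dz":0,"wx":0,"wy":0,"wz":0},{"dx":5,"dy":-0.5,"dz":0,"wx":0,"wy":0,"wz":0},{"dx":5,"dy":-0.5,"dz":0,"wx":0,"wy":0,"wz":0},{"dx":5,"dy":-0.5,"dz":0,"wx":0,"wy":0,"wz":0}]' |head -2
python3 -m inch '[{"dx":5,"dy":-0.5,"dz":0,"wx":0,"wy":0,"wz":0},{"dx":5,"dy":-0.5,"dz":0,"wx":0,"wy":0,"wz":0},{"dx":3.5,"dy":-0.4,"dz":1,"wx":0,"wy":0,"wz":0},{"dx":1.7,"dy":-0.3,"dz":2,"wx":0,"wy":0,"wz":0.5},{"dx":0,"dy":0,"dz":2,"wx":0,"wy":0,"wz":0},{"dx":0,"dy":0,"dz":0,"wx":0,"wy":0,"wz":0},{"dx":0,"dy":0,"dz":0,"wx":0,"wy":0,"wz":0},{"dx":0,"dy":0,"dz":0,"wx":0,"wy":0,"wz":0}]' 
python3 - <<'E'
from h import *
move([.4058,.2962,.0885],12.75)
E
python3 snap.py w13
```

```text
t: 29.82
tcp_pos: [0.4561, 0.1522, 0.221]
t: 30.82
tcp_pos: [0.407, 0.2948, 0.1734]
tool_rot: [0.624, 0.781, 0.0, 0.0]
force: [0.0, -0.3, -5.4]
finger_gap: 0.699
gripper_force: 100.5
t 30.82 tcp [0.407  0.2948 0.1734] closing 12.8 q6 0.18 | shift cm (present axes) [ 0.17 -0.1   8.49] turn [ 0.1 -0.   0. ]
t 30.825 [0.407  0.2948 0.1734]
```

View pics/w13.png

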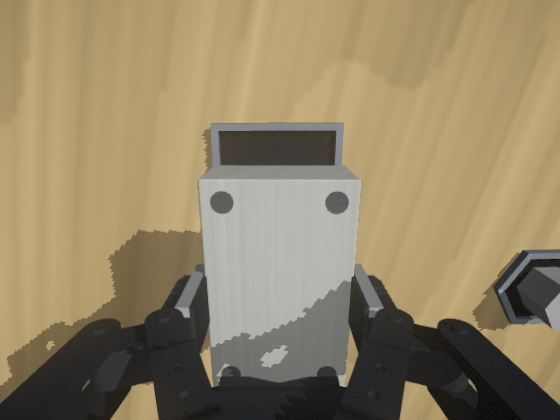

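```bash
python3 - <<'E'
from poly import *
c=pickle.load(open('w13.pkl','rb'));P=px2w(c,[[211,123],[343,123]],.007)[:,:2]*1000
a=np.deg2rad(12.75);print(P,np.hypot(*(P[0]-P[1])),np.rad2deg(np.arctan2(*(P[1]-P[0])[::-1])),P.mean(0)-65*np.array([-np.sin(a),np.cos(a)]))
E
```

```text
[[346.40163962 348.30813021]
 [434.86290756 368.52621438]] 90.74231015051959 12.873995641034961 [404.97760687 295.01992146]
```

```bash
python3 -m inch '[{"dx":0.05,"dy":-0.15,"dz":2,"wx":0,"wy":0,"wz":0},{"dx":0,"dy":0,"dz":3,"wx":0,"wy":0,"wz":0},{"dx":0,"dy":0,"dz":2,"wx":0,"wy":0,"wz":0},{"dx":0,"dy":0,"dz":1,"wx":0,"wy":0,"wz":0},{"dx":0,"dy":0,"dz":0.2,"wx":0,"wy":0,"wz":0},{"dx":0,"dy":0,"dz":0.2,"wx":0,"wy":0,"wz":0},{"dx":0,"dy":0,"dz":0,"wx":0,"wy":0,"wz":0},{"dx":0,"dy":0,"dz":0,"wx":0,"wy":0,"wz":0}]'
```

```text
t: 31.88
tcp_pos: [0.4052, 0.2952, 0.0894]
tool_rot: [0.624, 0.782, 0.0, 0.0]
force: [-0.3, -0.5, -5.3]
finger_gap: 0.702
gripper_force: 100.5
```

```bash
python3 -m inch '[{"dx":0,"dy":0,"dz":0.15,"wx":0,"wy":0,"wz":0},{"dx":0,"dy":0,"dz":0.15,"wx":0,"wy":0,"wz":0},{"dx":0,"dy":0,"dz":0,"wx":0,"wy":0,"wz":0},{"dx":0,"dy":0,"dz":0,"wx":0,"wy":0,"wz":0}]'
```

```text
t: 32.38
tcp_pos: [0.4052, 0.2952, 0.0874]
tool_rot: [0.624, 0.782, 0.001, 0.0]
force: [-1.5, -1.2, 8.0]
finger_gap: 0.695
gripper_force: 102.3
```

Contact with the floor. Release, lift and check.

```bash
python3 -m inch '[{"dx":0,"dy":0,"dz":0,"wx":0,"wy":0,"wz":0},{"dx":0,"dy":0,"dz":0,"wx":0,"wy":0,"wz":0},{"dx":0,"dy":0,"dz":0,"wx":0,"wy":0,"wz":0},{"dx":0,"dy":0,"dz":0,"wx":0,"wy":0,"wz":0},{"dx":0,"dy":0,"dz":0,"wx":0,"wy":0,"wz":0}]' 1
python3 -m inch '[{"dx":0,"dy":0,"dz":-2,"wx":0,"wy":0,"wz":0},{"dx":0,"dy":0,"dz":-5,"wx":0,"wy":0,"wz":0},{"dx":0,"dy":0,"dz":-5,"wx":0,"wy":0,"wz":0},{"dx":0,"dy":0,"dz":-5,"wx":0,"wy":0,"wz":0},{"dx":0,"dy":0,"dz":0,"wx":0,"wy":0,"wz":0},{"dx":0,"dy":0,"dz":0,"wx":0,"wy":0,"wz":0}]' |head -2
python3 snap.py w14; python3 - <<'E'
from h import *
im=eyes.snapshot('scene')[:,:,::-1]; w=cv2.imread('pics/w14.png')
t0=cv2.imread('pics/top0.png'); t=eyes.snapshot('top')[:,:,::-1]
o=np.zeros((600,800,3),np.uint8)
o[:315,:420]=cv2.resize(w,(420,315))
o[:330,425:800]=cv2.resize(im[60:390,60:435],(375,330))
o[335:600,:]=cv2.resize(t[85:317,140:480],(800,265)) if 0 else 0
for i,(u,v) in enumerate([(178,193),(285,248),(397,275),(171,281)]):
    o[340:540,i*200:i*200+196]=cv2.resize(t[v-32:v+32,u-32:u+32],(196,200),interpolation=2)
cv2.imwrite('pics/f.png',o)
E
```

```text
t: 33.0
tcp_pos: [0.405, 0.2951, 0.0858]
tool_rot: [0.624, 0.782, -0.0, -0.0]
force: [0.1, 0.5, -0.5]
finger_gap: 1.001
gripper_force: 0.0
t: 33.75
tcp_pos: [0.4045, 0.2949, 0.2556]
t 33.75 [0.4045 0.2949 0.2556]
```

View pics/f.png

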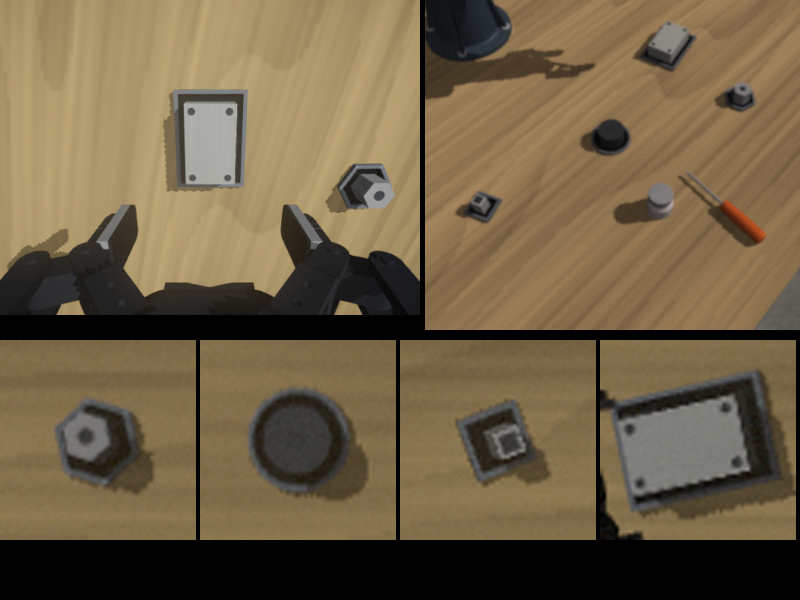

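The picture shows all four parts inside their trays. The apparent offsets come from viewing the raised tops at an angle. The screwdriver and jar are where they were.

```bash
python3 -c "
from station import workorder
print(workorder.sign_off())"
```

```text
the job is handed in; nothing more can be done
None
```

The stack was taken apart from the top down, and each of the four parts stands flat inside its own tray with the screwdriver and jar left where they were; I handed the job in at about 34 s, and no verdict was returned.

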